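Load the embossing die under its spring clip

ROBOT

A 6-joint arm with a two-finger parallel gripper is mounted at the origin on the work surface. World frame = base frame: x ahead of the robot, y to its left, z up, the work surface at z = 0. Lengths are in m, angles in rad, forces in N, time in s.
With the tool pointing down it reaches from about 0.325 to 0.775 m from the base axis. Payload 9.3 kg.
Tool frame: the origin (TCP) lies at the very end of the fingers, on their centre line; the grasp point (between the pads) lies 19 mm behind it; z points along the fingers, y is the line along which they close (so a half turn about z gives the same grasp; the last joint's range is limited). The gripper opens to 85 mm and grips with 20 to 120 N. Pads are 22 mm wide; open, the fingers measure 114 mm over their backs; the gripper's body (76 mm by 85 mm) begins 54 mm behind the grasp point. The pads swing forward as they close: fully open they stand 13 mm farther back than shut.
Start: joints at [1.003, 0.259, 0.021, 1.334, 0, 1.418], TCP at [0.222, 0.503, 0.204] pointing down, gripper open.
Joint ranges: [-3.04, 3.04], [-0.91, 1.82], [-1.04, 1.36], [-1.92, 1.95], [-1.52, 1.45], [-3.14, 3.14]. Speed limits (rad/s): [2.22, 2.22, 2.79, 3.14, 3.14, 3.14].

INTERFACE

Orientations are given as a unit quaternion [w, x, y, z].
In Python, from workcell import r gives the robot as it stands.
- The arm moves only by the tool step_arm, never from a script. Its argument "targets" is a list of rows, each a list of 6 numbers: the shift along the tool's x, y, z in cm, then the turn, a rotation vector about the tool's x, y, z in rad. A call has 1 to 10 rows; each row is the pose to reach, as a shift and turn from the pose commanded when the call began, along the tool's axes at that moment; what a row does not reach only later rows make up. A row lasts 1/12 s, in which the tool goes at most 41.7 mm and 7.16 degrees, less where a joint would pass 70% of its speed; a pose out of reach is approached as far as the arm can. A call with a gripper value outside its range is refused whole. "gripper" is the finger opening in cm, from 0 to 8.54, set as the call begins (left out, the last holds). The fingers move at their own pace and stop on an object; "newtons" is the grip in N (left out, the last holds). Time passes only in rows, so rows that repeat a pose let the fingers close. It gives the time, the measured TCP pose, the force, the opening and the grip force at its end, in the units of the state.
- r.sense(): the state, without advancing time (a new reading comes with each control period).
- r.read_camera(name): name is "side" or "top" or "wrist"; returns a dict with "img" (400x640x3 uint8, red, green, blue), "fovy" (degrees; the focal length in pixels is half the picture's height over the tangent of half this angle, whatever the lens; pixels are square), "cx", "cy" (the principal point, pixels), "eye" and "attitude" of the camera in the world; the wrist camera has in their place "mount" (4x4, takes a point from camera to tool coordinates, whose origin is the TCP and whose axes are the flange's). Camera axes: x right, y up, looking along -z (the intrinsics and any distortion apply to the point x, -y, -z); pixel columns grow to the right and rows downward; lengths in m; the calibration is good to about 2 mm. The wrist camera is an equidistant fisheye: a pixel r from the principal point sees the ray r / f radians off the axis. A picture is of the moment at which its call begins: read the wrist's pose just before it. There is no depth.
- r.job_done(): hands the job in; it is judged then, once.
The state is a dict: "time": time; "joints": joint angles; "qvel": joint speeds; "joint_torque": joint torques, N m; "position": TCP position; "orientation": TCP orientation; "contact_force": force on the tool from outside, world axes, zero at the start; "moment": the same for the moment, N m; "finger_gap": finger opening in m; "grasp_force": force on a finger pad.
Only numpy, scipy, OpenCV 4.12 (cv2) and the standard library are available. Lean on these libraries where they do the work, as an engineer would, in place of code of your own. Each camera call takes 0.05 s, during which the arm holds its last target. There are 200 camera calls.

TASK

On the green loading bed of the shoemaker's bench, hold the red paddle of the spring clip down with one fingertip so that its black foot rises, and while holding it push the flat brass-faced die carrier along its channel beneath the foot with the other fingertip, until it is fully home against the end stop. Then let the paddle come up so that the clip clamps the carrier, and move clear. Only press and push: do not pick up or tip the carrier, and leave the other things on the bench alone.

Things in the scene. Friction and masses are not known exactly. Their poses are not given: they have to be found in the camera images.
- bed: Fixed green loading bed. Origin on the table under the channel's centre line; x = push direction (to the end stop), y from the channel to the red paddle, z up. Spans x -125 to +75, y -100 to +95 mm; flat deck 20 mm above the table. Its tallest parts reach 45 mm above the table at rest; the clip's arm rises to about 60 mm when open.
- channel (a point): On the deck at the open -x end of the channel (bed x -125, y 0; axes as the bed's). The channel runs along x, 59 mm wide between two aluminium fences 6 mm thick and 8 mm high above the deck, up to the end stop.
- hinge (a point): Middle of the clip's hinge pin (10 mm thick), which runs along the bed's x at bed x 0, y +42, 18 mm above the deck. Two ears holding it (9 x 12 mm, at bed x -115 and +48) stand 25 mm above the deck.
- stop (a point): Middle of the face of the dark end stop (block 71 mm wide, 16 mm high above the deck) that the carrier's front must meet; 60 mm in +x from the bed's origin, 6 mm above the deck. Fixed to the bed, axes as the bed's.
- clip (a joint): Angle of the spring clip about its hinge pin, rad. 0 = at rest, foot 4 mm above the deck, blocking the channel. Grows as the red paddle is pressed down; 0.30 = hard stop, foot 20 mm up. The carrier passes from about 0.17 up; clamped on the carrier it reads about 0.15. A spring always closes it: pressing mid-paddle takes about 4 N at first, 8 N at the stop.
- paddle (a point): Mid-top of the red paddle, 100 mm long (bed x -105 to -5), 32 mm wide (bed y +52 to +84 when pressed). At rest it slopes up outwards: middle 13, outer edge 18 mm above the deck. At the hard stop it is level, top 5 mm above the deck: one fingertip can slide along it while the other, at the same height and about 65 mm away in y, pushes the carrier's rear face.
- foot (a point): Lowest point of the clip's black foot, at its edge facing the carrier. The foot is a horizontal cylinder 12 mm in diameter and 15 mm long along the bed's x (x +25 to +40), over the channel at bed y about -12, on a steel arm 15 mm wide from the hinge.
- carrier: Loose die carrier to push: flat aluminium plate with brass face, 70 (x) x 56 (y) x 12 mm thick, 0.1 to 0.21 kg. Origin at the centre of its underside, which lies on the deck; x along the channel to the stop. Starts in the channel short of the foot, 42 to 60 mm from home. Home: its front face (35 mm ahead of its origin) touches the end stop, origin at bed x +25.
- stamp_a: Bystander: small upright brass hand stamp, 18 mm in diameter, 43 mm tall, on the bed's deck beside the channel; origin at its foot.
- stamp_b: Bystander: the same in steel.
- polish: Bystander: red tin, 70 mm in diameter, 45 mm tall, beside the bed; origin under its centre.
- anvil: Bystander: steel block 80 x 60 x 30 mm just beyond the end stop; origin under its centre.
- mallet: Bystander: hammer lying on the table at the right; origin beneath it.
- awl: Bystander: awl with a dark wooden handle lying on the table at the left; origin beneath it.
- rivets: Bystander: white bowl, 80 mm in diameter, 35 mm tall, beside the bed; origin under its centre.
Mind the look-alikes: they are no part of the job. There is more than one size of the carrier; the one meant has the size given above.

How it is judged:
By the outcome, as a careful person would: the job done as asked, in the order asked, and still so for the second after the job is handed in, with the robot touching nothing.
It also fails if it takes over 51 s, if anything falls off the work surface, if the arm or the gripper's body presses on something with over 40 N, if the wrist force passes 120 N, or if a joint passes its speed limit or range.

## Working session

There is one attempt and no reset: what is moved stays moved. The work goes in short steps, Python scripts to look and compute and a tool call to move; the robot and the scene stay as the last step left them, time stands still between calls to the robot, and variables do not carry over. Pictures are saved under pics/ and viewed, at most 10 in all, crops included, and the job is handed in when it is done.

Besides the shell and the picture viewer there is one more tool, called after "Request:" as a command line: name --pt "numbers of a row" for each row, then --argument value for the rest. step_arm: Moves the arm, as the interface text tells. Its arguments: {"type":"object","properties":{"targets":{"type":"array","items":{"type":"array","items":{"type":"number"}}},"gripper":{"type":"number"},"newtons":{"type":"number"}},"required":["targets"]}

```bash
ls; mkdir -p pics
python3 - <<'E'
from workcell import r
import cv2,pickle
d={}
for n in("top","side"):
    c=r.read_camera(n); d[n]=c
    cv2.imwrite(f"pics/{n}0.png",c["img"][:,:,::-1])
    print(n,{k:v for k,v in c.items() if k!="img"})
pickle.dump(d,open("cams.pkl","wb"))
print(r.sense())
E
```

```text
pics
top {'fovy': 44.900349550244925, 'cx': 323.03220732241226, 'cy': 194.4355851642294, 'eye': array([ 0.32685902, -0.01096373,  1.4154654 ]), 'attitude': array([ 0.70404183,  0.07027127, -0.06557974, -0.70362373])}
side {'fovy': 49.46508116410249, 'cx': 312.8586099824435, 'cy': 202.04087734847116, 'eye': array([0.43418238, 0.87352716, 0.90712922]), 'attitude': array([-0.08163105, -0.03483396,  0.3952403 ,  0.91428009])}
{'time': 0.1, 'joints': array([1.00339101e+00, 2.59120114e-01, 2.08816377e-02, 1.33369861e+00,
       1.51167663e-05, 1.41823984e+00]), 'qvel': array([-0.00106969, -0.00108987,  0.00312429,  0.00137053,  0.00102646,
        0.00093317]), 'joint_torque': array([ 6.13822704e-03, -5.56691873e+01,  3.45070088e+01,  1.16459542e-02,
       -1.40425309e-04,  4.83802762e-05]), 'position': array([0.22151391, 0.50313387, 0.20395252]), 'orientation': array([-2.07994703e-04,  2.05940181e-01,  9.78564416e-01, -5.31160316e-04]), 'contact_force': array([-0.02661008, -0.17758881, -0.0756343 ]), 'moment': array([-0.02302106,  0.01627773,  0.0291848 ]), 'grasp_force': 0.0, 'finger_gap': 0.08530391083750584}
```

View pics/top0.png

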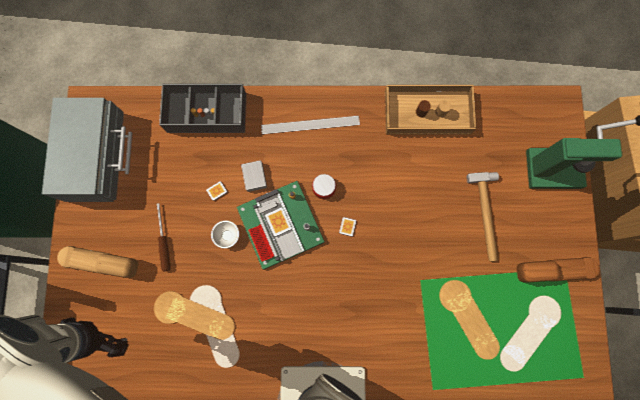

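View pics/side0.png

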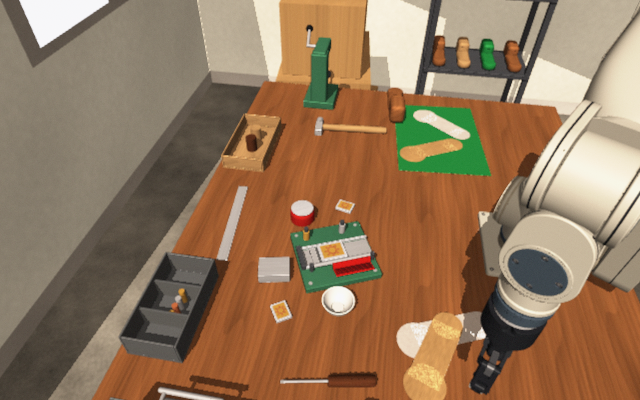

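Top: the bed is at (282,225), with the red paddle at (261,243). The large brass-faced plate at (279,221) lies in the channel. Smaller look-alike plates lie on the table at (217,190) and (347,226). The plate in the channel fits the description, so I'll confirm it in an enlarged crop.

Run:
```python
import cv2
t=cv2.imread("pics/top0.png")[170:280,200:360]
s=cv2.imread("pics/side0.png")[190:320,250:400]
cv2.imwrite("pics/topc.png",cv2.resize(t,None,fx=5,fy=5,interpolation=cv2.INTER_CUBIC))
cv2.imwrite("pics/sidec.png",cv2.resize(s,None,fx=4.5,fy=4.5,interpolation=cv2.INTER_CUBIC))
```

```text
(no output)
```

View pics/topc.png

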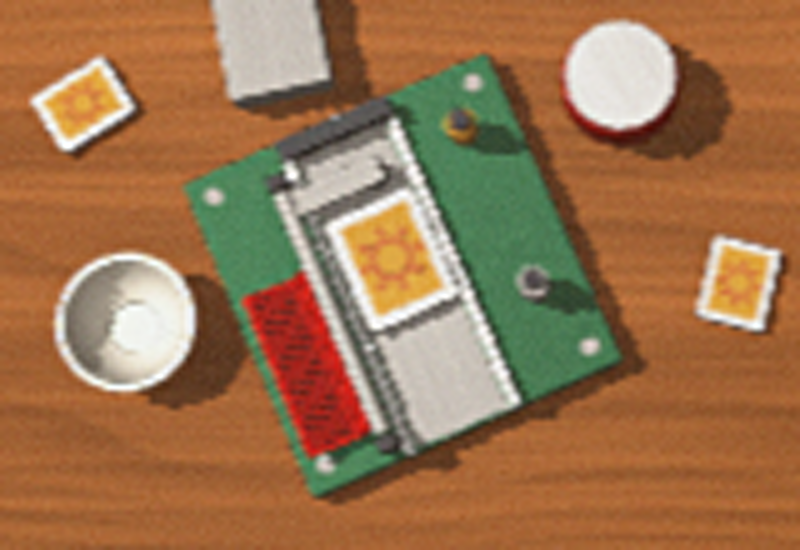

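View pics/sidec.png

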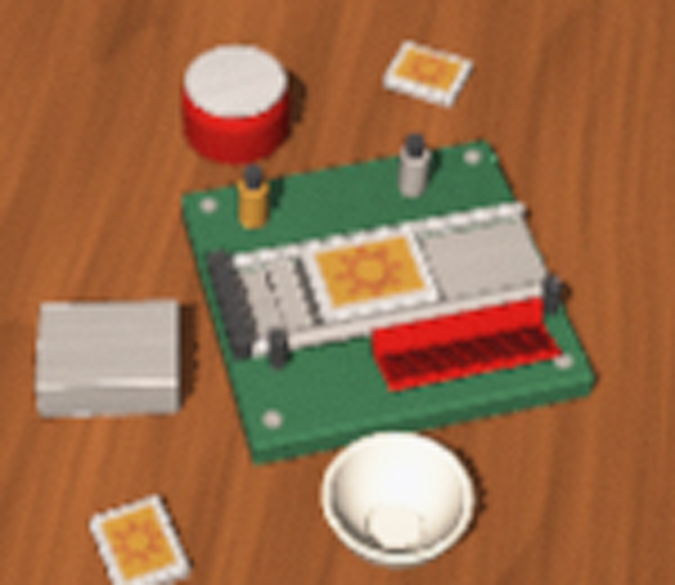

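Confirmed: the meant carrier is the large brass-faced plate in the channel (crop (392,258), between the fences). The small plates on the table are decoys. Next I fit the bed pose from the deck corners in both views.

```bash
cat > h.py <<'E'
import numpy as np,pickle
from scipy.spatial.transform import Rotation as R
def rot(q): return R.from_quat([q[1],q[2],q[3],q[0]]).as_matrix()
def proj(c,P):
    p=(np.atleast_2d(P)-c["eye"])@rot(c["attitude"]); f=200/np.tan(np.radians(c["fovy"])/2)
    return np.c_[c["cx"]+f*p[:,0]/-p[:,2], c["cy"]-f*p[:,1]/-p[:,2]]
def ray(c,uv,z):
    f=200/np.tan(np.radians(c["fovy"])/2); u=np.atleast_2d(uv)
    d=np.c_[(u[:,0]-c["cx"])/f,-(u[:,1]-c["cy"])/f,-np.ones(len(u))]@rot(c["attitude"]).T
    return c["eye"]+d*((z-c["eye"][2])/d[:,2])[:,None]
def bed(p,P):
    P=np.atleast_2d(P)*1.0; c,s=np.cos(p[2]),np.sin(p[2])
    return np.c_[p[0]+c*P[:,0]-s*P[:,1],p[1]+s*P[:,0]+c*P[:,1],P[:,2]]
E
python3 - <<'E'
from h import *
from scipy.optimize import least_squares
d=pickle.load(open("cams.pkl","rb")); T,S=d["top"],d["side"]
tc=lambda a:(np.array(a)+.5)/5-.5+[200,170]
sc=lambda a:(np.array(a)+.5)/4.5-.5+[250,190]
C=np.array([[75,-100,20],[75,95,20],[-125,95,20],[-125,-100,20]])/1e3
t=tc([[487,57],[187,185],[317,493],[620,358]]); s=sc([[183,195],[255,452],[593,378],[490,140]])
pt,ps=ray(T,t,.02),ray(S,s,.02)
print(pt.round(4),ps.round(4),[np.linalg.norm(pt[i]-pt[i-1]).round(4) for i in range(4)])
x0=[*pt[:,:2].mean(0),np.arctan2(*(pt[0]-pt[3])[[1,0]])]
for nm,g in(("top",lambda p:(proj(T,bed(p,C))-t).ravel()),("side",lambda p:(proj(S,bed(p,C))-s).ravel()),("both",lambda p:np.r_[(proj(T,bed(p,C))-t).ravel(),(proj(S,bed(p,C))-s).ravel()])):
    o=least_squares(g,x0); print(nm,o.x.round(4),np.abs(o.fun).max())
p=o.x; np.save("bed.npy",p)
inv=lambda P:np.c_[(P[:,:2]-p[:2])@np.array([[np.cos(p[2]),-np.sin(p[2])],[np.sin(p[2]),np.cos(p[2])]])]
print("carrier top-corners bed mm",(inv(ray(T,tc([[326,226],[405,189],[461,292],[381,333]]),.032))*1e3).round(1))
print("side",(inv(ray(S,sc([[307,250],[420,232],[438,298],[325,318]]),.032))*1e3).round(1))
print("stamps",(inv(ray(T,tc([[460,120],[533,280]]),.06))*1e3).round(1))
print("paddle",(inv(ray(T,tc([[243,296],[310,458],[373,435],[305,270]]),.035))*1e3).round(1))
E
```

```text
[[ 0.6392  0.0755  0.02  ]
 [ 0.5625  0.2502  0.02  ]
 [ 0.3842  0.1696  0.02  ]
 [ 0.4614 -0.0033  0.02  ]] [[ 0.6397  0.0793  0.02  ]
 [ 0.5604  0.2582  0.02  ]
 [ 0.3822  0.1751  0.02  ]
 [ 0.4584 -0.0015  0.02  ]] [np.float64(0.1945), np.float64(0.1909), np.float64(0.1957), np.float64(0.1894)]
top [0.5338 0.1355 0.4189] 1.260042485051713
side [0.5321 0.1401 0.4201] 1.1615878510920652
both [0.5329 0.1374 0.4197] 1.5272631576042386
carrier top-corners bed mm [[ 15.1  25.3]
 [ 16.5 -24.9]
 [-51.9 -30.9]
 [-54.9  20.4]]
side [[ 13.4 -24.9]
 [-55.5 -22.5]
 [-51.   28.7]
 [ 16.2  27.4]]
stamps [[ 35.1 -69.8]
 [-66.1 -71. ]]
paddle [[  -3.5   84.3]
 [-104.3   84.6]
 [-106.9   46.9]
 [  -4.1   46. ]]
```

Request:
step_arm --pt "-35.8 -24.3 0 0 0 -0.84" --pt "-35.8 -24.3 0 0 0 -0.84" --pt "-35.8 -24.3 0 0 0 -0.84" --pt "-35.8 -24.3 0 0 0 -0.84" --pt "-35.8 -24.3 0 0 0 -0.84" --pt "-35.8 -24.3 0 0 0 -0.84" --pt "-35.8 -24.3 0 0 0 -0.84" --pt "-35.8 -24.3 0 0 0 -0.84" --pt "-35.8 -24.3 0 0 0 -0.84" --pt "-35.8 -24.3 0 0 0 -0.84" --gripper 5.0

```text
time: 0.93
position: [0.4251, 0.1781, 0.2045]
orientation: [-0.0, -0.211, 0.977, 0.0]
contact_force: [1.4, 1.3, 0.1]
finger_gap: 0.0502
grasp_force: 0.0
```

```bash
cat >> h.py <<'E'
def plan(r,x,y,z):
    "tool-frame shift (cm) and turn to bring TCP to bed x,y (m), world z, tool y along bed y, z down"
    p=np.load("bed.npy"); s=r.sense(); M=rot(s["orientation"]); t=bed(p,[[x,y,z]])[0]
    by=np.array([-np.sin(p[2]),np.cos(p[2]),0]); bz=np.array([0,0,-1.]); G=np.c_[np.cross(by,bz),by,bz]
    return (M.T@(t-s["position"])*100).round(2),R.from_matrix(M.T@G).as_rotvec().round(4)
E
python3 - <<'E'
from workcell import r
from h import *
import cv2
print(plan(r,-.075,.032,.204)); s=r.sense(); c=r.read_camera("wrist"); c["s"]=s
pickle.dump(c,open("w1.pkl","wb")); cv2.imwrite("pics/w1.png",c["img"][:,:,::-1]); print(c["fovy"],c["cx"],c["cy"],c["mount"],s["joints"],s["position"])
E
```

```text
(array([-0.66, -4.91,  0.05]), array([0.0001, 0.    , 0.0064]))
65.70646984690485 323.11901004906883 201.20649137650622 [[-3.36486123e-04  9.59368958e-01  2.82154372e-01  7.11365611e-02]
 [ 9.99999860e-01  4.37884452e-04 -2.96315361e-04  5.12563506e-04]
 [-4.07826771e-04  2.82154233e-01 -9.59368971e-01 -1.70465052e-01]
 [ 0.00000000e+00  0.00000000e+00  0.00000000e+00  1.00000000e+00]] [ 2.14262721e-01  1.06414875e-01 -1.71793770e-01  1.29259531e+00
  6.81910900e-05 -2.11816231e-01] [0.42506015 0.17807314 0.20446836]
```

View pics/w1.png

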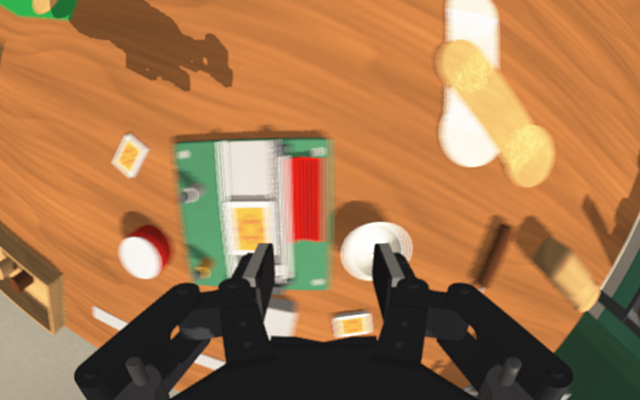

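The wrist picture is motion-blurred because the arm was still settling. It does show the bed aligned with the tool: red paddle at (306,200), carrier at (250,225). I'll finish the approach and look again.

Request:
step_arm --pt "-0.7 -2.5 0 0 0 0.006" --pt "-0.7 -4.9 0 0 0 0.006" --pt "-0.7 -4.9 0 0 0 0.006" --pt "-0.7 -4.9 0 0 0 0.006" --pt "-0.7 -4.9 0 0 0 0.006" --pt "-0.7 -4.9 0 0 0 0.006"

```text
time: 1.48
position: [0.4507, 0.1388, 0.2044]
orientation: [-0.0, -0.208, 0.978, 0.0]
contact_force: [-0.6, 0.6, 0.4]
finger_gap: 0.0499
grasp_force: 0.0
```

Run:
```python
from workcell import r
from h import *
import cv2
s=r.sense(); c=r.read_camera("wrist"); c["s"]=s
pickle.dump(c,open("w2.pkl","wb")); cv2.imwrite("pics/w2.png",cv2.resize(c["img"][60:330,180:540,::-1],None,fx=2.2,fy=2.2,interpolation=cv2.INTER_CUBIC)); print(s["position"],s["orientation"],s["qvel"],plan(r,-.075,.032,.204))
```

```text
[0.4507399  0.13879838 0.2044456 ] [-1.41234621e-04 -2.08467603e-01  9.78029256e-01  1.10063306e-04] [ 0.00904056 -0.00358468 -0.00059326  0.00046135 -0.00291129 -0.00347559] (array([ 0.06, -0.28,  0.05]), array([ 0.0001, -0.    ,  0.0007]))
```

View pics/w2.png

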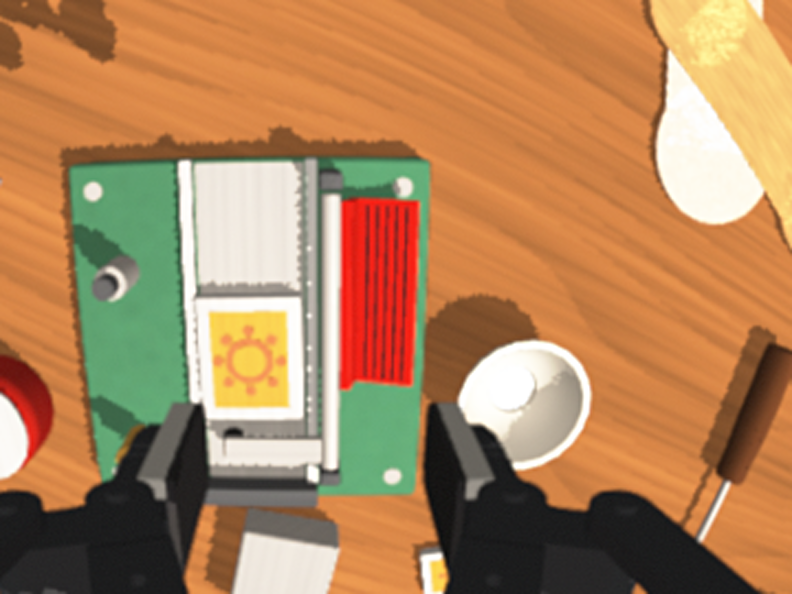

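The wrist view is sharp. In crop pixels: bed corners at (69,165), (430,160) and (413,494), carrier top corners at (194,296), (299,297), (305,420) and (205,422), and the paddle at (343–418, 200–388). I'll measure from this one.

```bash
cat >> h.py <<'E'
def wray(c,uv,z):
    f=200/np.tan(np.radians(c["fovy"])/2); u=(np.atleast_2d(uv)-[c["cx"],c["cy"]])/f
    th=np.hypot(*u.T); k=np.sin(th)/th
    d=np.c_[u[:,0]*k,-u[:,1]*k,-np.cos(th)]
    M=rot(c["s"]["orientation"])@c["mount"][:3,:3]; e=c["s"]["position"]+rot(c["s"]["orientation"])@c["mount"][:3,3]
    d=d@M.T
    return e+d*((z-e[2])/d[:,2])[:,None]
def inv(p,P): return (P[:,:2]-p[:2])@np.array([[np.cos(p[2]),-np.sin(p[2])],[np.sin(p[2]),np.cos(p[2])]])
E
python3 - <<'E'
from h import *
from scipy.optimize import least_squares
c=pickle.load(open("w2.pkl","rb")); W=lambda a:(np.array(a)+.5)/2.2-.5+[180,60]
C=np.array([[-125,-100,20],[-125,95,20],[75,95,20]])/1e3
P=wray(c,W([[69,165],[430,160],[413,494]]),.02)
print(P.round(4),np.linalg.norm(P[0]-P[1]),np.linalg.norm(P[2]-P[1]))
o=least_squares(lambda p:(bed(p,C)-P)[:,:2].ravel(),np.load("bed.npy")); p=o.x; print(p.round(4),(o.fun*1e3).round(1))
np.save("bed.npy",p)
q=lambda n,a,z:print(n,(inv(p,wray(c,W(a),z))*1e3).round(1).tolist())
q("carrier",[[194,296],[299,297],[305,420],[205,422]],.032)
q("paddle outer",[[418,202],[412,386]],.038)
q("channel fences top in/out left",[[178,162],[190,162]],.028)
q("stop top rear edge",[[205,490],[318,487]],.036)
q("pin",[[322,300],[341,300]],.038)
q("stamp",[[106,287]],.063)
q("finger tips inner", [[203,405],[428,405]],.204)
E
```

```text
[[ 0.4598 -0.0024  0.02  ]
 [ 0.3812  0.174   0.02  ]
 [ 0.5626  0.2546  0.02  ]] 0.19317194010288705 0.19855610953107128
[0.5334 0.1383 0.4179] [-0.1 -1.4 -0.6  0.4  0.7  1. ]
carrier [[-53.9, -29.3], [-53.4, 26.1], [17.3, 29.0], [19.2, -27.2]]
paddle outer [[-104.4, 85.8], [-5.5, 86.7]]
channel fences top in/out left [[-124.1, -36.0], [-124.0, -29.7]]
stop top rear edge [[61.7, -29.4], [58.5, 36.3]]
pin [[-53.4, 38.0], [-53.5, 47.8]]
stamp [[-66.9, -67.5]]
finger tips inner [[-69.1, 3.4], [-69.2, 65.7]]
```

Run:
```python
from workcell import r
from h import *
print(plan(r,-.075,.0325,.055))
```

```text
(array([-0.03, -0.15, 14.95]), array([ 0.0001, -0.    ,  0.0025]))
```

Request:
step_arm --pt "0 -0.15 3 0 0 0.0025" --pt "0 -0.15 6 0 0 0.0025" --pt "0 -0.15 9 0 0 0.0025" --pt "0 -0.15 12 0 0 0.0025" --pt "0 -0.15 14 0 0 0.0025" --pt "0 -0.15 15 0 0 0.0025" --pt "0 -0.15 15 0 0 0.0025" --pt "0 -0.15 15 0 0 0.0025"

```text
time: 2.2
position: [0.4514, 0.1374, 0.0546]
orientation: [-0.0, -0.207, 0.978, 0.0]
contact_force: [0.0, -0.9, 0.7]
finger_gap: 0.0499
grasp_force: 0.0
```

Run:
```python
from workcell import r
from h import *
import cv2
print(plan(r,-.075,.0325,.055),r.sense()["contact_force"])
a=r.read_camera("wrist")["img"][60:330,180:540,::-1]; b=r.read_camera("side")["img"][190:320,250:400,::-1]
cv2.imwrite("pics/w3.png",np.vstack([cv2.resize(a,(440,330)),cv2.resize(b,(440,264))]))
```

```text
(array([-0.03,  0.01, -0.04]), array([ 0.0003, -0.0007, -0.    ])) [ 0.03480703 -0.91162069  0.6711436 ]
```

View pics/w3.png

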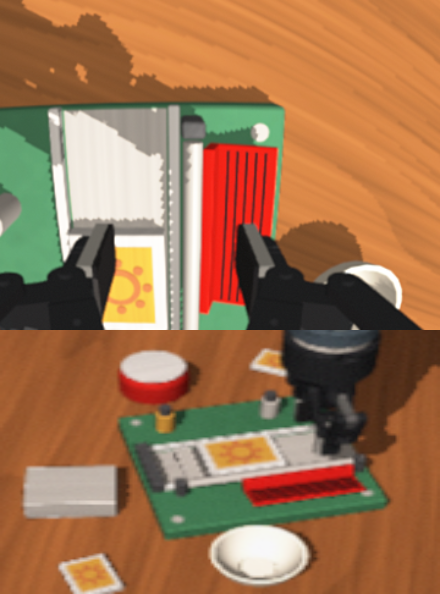

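The fingers straddle the pin: push finger over the channel at (100,230) and paddle finger over the red paddle at (245,230). In the side view the tip, at (330,445), is clear behind the carrier's rear edge at (285,460). Now I descend onto the paddle, watching the force.

Run:
```python
from workcell import r
from h import *
c=r.read_camera("wrist"); c["s"]=r.sense(); p=np.load("bed.npy")
W=lambda a:(np.array(a)*360/440)+[180,60]
for z in(.055,.06): print((inv(p,wray(c,W([[93,228],[113,228],[240,228],[257,228]]),z))*1e3).round(1).tolist())
```

```text
[[-66.2, -9.0], [-66.4, 1.3], [-66.3, 64.9], [-66.1, 73.7]]
[[-68.5, -7.8], [-68.7, 2.2], [-68.6, 64.0], [-68.4, 72.5]]
```

Request:
step_arm --pt "0 0 0.5 0 0 0" --pt "0 0 1.0 0 0 0" --pt "0 0 1.5 0 0 0" --pt "0 0 1.8 0 0 0" --pt "0 0 2.0 0 0 0" --pt "0 0 2.0 0 0 0" --pt "0 0 2.0 0 0 0"

```text
time: 2.93
position: [0.4518, 0.1367, 0.0344]
orientation: [-0.0, -0.207, 0.978, 0.0]
contact_force: [1.0, 0.4, -0.0]
finger_gap: 0.05
grasp_force: 0.0
```

Request:
step_arm --pt "0 0 0.2 0 0 0" --pt "0 0 0.4 0 0 0" --pt "0 0 0.6 0 0 0" --pt "0 0 0.6 0 0 0" --pt "0 0 0.6 0 0 0"

```text
time: 3.35
position: [0.4517, 0.1368, 0.0284]
orientation: [-0.0, -0.207, 0.978, 0.0]
contact_force: [-0.1, 0.6, -0.1]
finger_gap: 0.0497
grasp_force: 0.0
```

Request:
step_arm --pt "0 0 0.15 0 0 0" --pt "0 0 0.3 0 0 0" --pt "0 0 0.3 0 0 0" --pt "0 0 0.3 0 0 0"

```text
time: 3.68
position: [0.4518, 0.1367, 0.0254]
orientation: [-0.0, -0.207, 0.978, 0.0]
contact_force: [0.2, -0.1, 0.1]
finger_gap: 0.0501
grasp_force: 0.0
```

Request:
step_arm --pt "0 0 0.15 0 0 0" --pt "0 0 0.3 0 0 0" --pt "0 0 0.3 0 0 0" --pt "0 0 0.3 0 0 0"

```text
time: 4.02
position: [0.4518, 0.1367, 0.0224]
orientation: [-0.0, -0.207, 0.978, 0.0]
contact_force: [-0.2, -0.0, -0.5]
finger_gap: 0.05
grasp_force: 0.0
```

Run:
```python
from workcell import r
from h import *
import cv2
print(r.sense()["contact_force"],r.sense()["moment"])
a=r.read_camera("wrist")["img"][60:330,180:540,::-1]; b=r.read_camera("side")["img"][190:320,250:400,::-1]
cv2.imwrite("pics/w4.png",np.vstack([cv2.resize(a,(440,330)),cv2.resize(b,(440,264),interpolation=cv2.INTER_CUBIC)]))
```

```text
[-0.1617033  -0.00811233 -0.51854798] [ 0.01518298 -0.00161212  0.03230167]
```

View pics/w4.png

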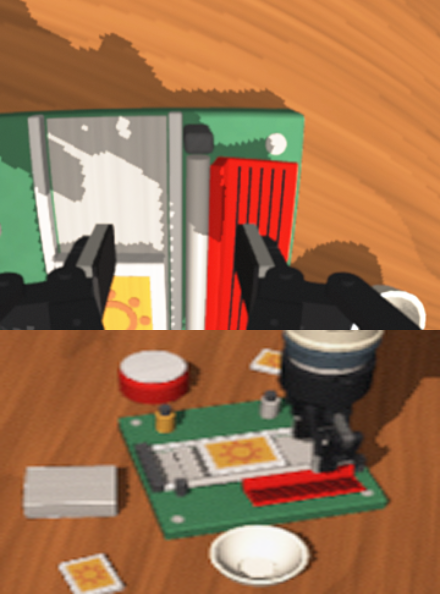

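There's no contact yet: the paddle is still at rest under the finger at (245,230), so the partly open pads must be set back about 9–10 mm. I'll keep descending in small steps.

Request:
step_arm --pt "0 0 0.15 0 0 0" --pt "0 0 0.3 0 0 0" --pt "0 0 0.3 0 0 0" --pt "0 0 0.3 0 0 0"

```text
time: 4.45
position: [0.4518, 0.1368, 0.0194]
orientation: [-0.0, -0.207, 0.978, 0.0]
contact_force: [-0.5, -0.6, 0.0]
finger_gap: 0.0502
grasp_force: 0.0
```

Request:
step_arm --pt "0 0 0.15 0 0 0" --pt "0 0 0.3 0 0 0" --pt "0 0 0.3 0 0 0"

```text
time: 4.7
position: [0.4517, 0.1367, 0.0162]
orientation: [-0.0, -0.207, 0.978, 0.0]
contact_force: [0.6, -0.2, -0.3]
finger_gap: 0.0503
grasp_force: 0.0
```

Request:
step_arm --pt "0 0 0.1 0 0 0" --pt "0 0 0.2 0 0 0" --pt "0 0 0.2 0 0 0"

```text
time: 4.95
position: [0.4518, 0.1368, 0.0143]
orientation: [-0.0, -0.207, 0.978, 0.0]
contact_force: [0.5, -0.5, 0.3]
finger_gap: 0.0503
grasp_force: 0.0
```

Request:
step_arm --pt "0 0 0.1 0 0 0" --pt "0 0 0.2 0 0 0" --pt "0 0 0.2 0 0 0"

```text
time: 5.2
position: [0.4517, 0.1367, 0.0123]
orientation: [-0.0, -0.207, 0.978, 0.0]
contact_force: [-0.3, -0.1, 0.1]
finger_gap: 0.0502
grasp_force: 0.0
```

Run:
```python
from workcell import r
from h import *
import cv2
print(r.sense()["contact_force"],r.sense()["moment"])
c=r.read_camera("wrist"); c["s"]=r.sense(); pickle.dump(c,open("w5.pkl","wb")); s=r.read_camera("side"); pickle.dump(s,open("s5.pkl","wb"))
a=c["img"][140:300,220:420,::-1]; b=s["img"][190:320,250:400,::-1]
a=cv2.resize(a,(400,320),interpolation=cv2.INTER_CUBIC); b=cv2.resize(b[20:110,50:150],(400,360),interpolation=cv2.INTER_CUBIC)
cv2.imwrite("pics/w5.png",np.hstack([np.pad(a,((0,40),(0,0),(0,0))),b]))
```

```text
[-0.30435025 -0.09028231  0.11728394] [-0.01884054 -0.00724979 -0.02429908]
```

View pics/w5.png

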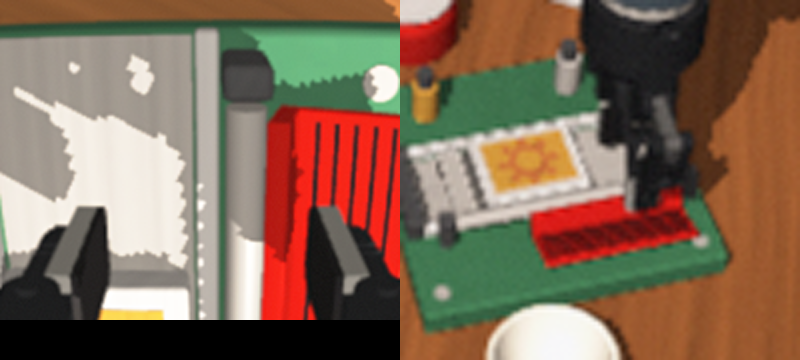

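Left: the push-finger tip is at (85,207) and the paddle-finger tip at (325,207). Right: the paddle-finger tip at (640,208) stands just above the red paddle. I'll triangulate the real tip height.

Run:
```python
from h import *
p=np.load("bed.npy"); s=pickle.load(open("s5.pkl","rb")); c=pickle.load(open("w5.pkl","rb"))
for z in (.012,.02,.025,.03,.035,.04,.045):
    a=inv(p,ray(s,[[360,262],[363,261]],z))*1e3; b=inv(p,wray(c,[[272.5,243.5],[375,243.5]],z))*1e3
    print(z,"side",a.round(1).tolist(),"wrist",b.round(1).tolist())
```

```text
0.012 side [[-84.9, 40.4], [-93.6, 39.1]] wrist [[-69.3, 1.4], [-69.2, 63.8]]
0.02 side [[-82.3, 46.4], [-90.9, 45.1]] wrist [[-73.0, 2.8], [-72.8, 62.3]]
0.025 side [[-80.7, 50.1], [-89.3, 48.8]] wrist [[-75.2, 3.7], [-75.1, 61.4]]
0.03 side [[-79.0, 53.9], [-87.6, 52.6]] wrist [[-77.5, 4.7], [-77.3, 60.5]]
0.035 side [[-77.4, 57.6], [-85.9, 56.4]] wrist [[-79.7, 5.6], [-79.6, 59.6]]
0.04 side [[-75.8, 61.4], [-84.2, 60.1]] wrist [[-82.0, 6.5], [-81.9, 58.6]]
0.045 side [[-74.1, 65.1], [-82.5, 63.9]] wrist [[-84.2, 7.4], [-84.1, 57.7]]
```

Request:
step_arm --pt "0 0 0.2 0 0 0" --pt "0 0 0.4 0 0 0" --pt "0 0 0.4 0 0 0" --pt "0 0 0.4 0 0 0"

```text
time: 5.63
position: [0.4517, 0.1367, 0.0083]
orientation: [-0.0, -0.207, 0.978, 0.0]
contact_force: [0.3, -0.6, -0.3]
finger_gap: 0.0499
grasp_force: 0.0
```

Request:
step_arm --pt "0 0 0.2 0 0 0" --pt "0 0 0.3 0 0 0" --pt "0 0 0.3 0 0 0" --pt "0 0 0.3 0 0 0"

```text
time: 5.97
position: [0.4518, 0.1368, 0.0054]
orientation: [-0.0, -0.207, 0.978, -0.0]
contact_force: [-0.4, 0.0, 0.7]
finger_gap: 0.05
grasp_force: 0.0
```

Request:
step_arm --pt "0 0 0.15 0 0 0" --pt "0 0 0.3 0 0 0" --pt "0 0 0.3 0 0 0"

```text
time: 6.22
position: [0.4517, 0.1367, 0.0022]
orientation: [-0.0, -0.207, 0.978, 0.0]
contact_force: [-0.4, 0.4, -0.2]
finger_gap: 0.0498
grasp_force: 0.0
```

Run:
```python
from workcell import r
from h import *
print(r.sense()["contact_force"],r.sense()["moment"],r.sense()["joint_torque"])
```

```text
[-0.35692566  0.43233662 -0.20020363] [ 0.05230173 -0.00521768 -0.01396768] [-1.00630816e-02 -4.94619083e+01  2.64150167e+01 -1.25686331e-01
  2.31142112e-04 -3.16037551e-05]
```

Request:
step_arm --pt "0 0 0.1 0 0 0" --pt "0 0 0.2 0 0 0" --pt "0 0 0.2 0 0 0"

```text
time: 6.47
position: [0.4519, 0.1367, 0.0006]
orientation: [0.0, -0.207, 0.978, -0.0]
contact_force: [-0.3, -1.3, 5.1]
finger_gap: 0.0498
grasp_force: 2.3
```

Request:
step_arm --pt "0 0 0.15 0 0 0" --pt "0 0 0.3 0 0 0" --pt "0 0 0.45 0 0 0" --pt "0 0 0.5 0 0 0" --pt "0 0 0.5 0 0 0"

```text
time: 6.88
position: [0.4527, 0.1354, -0.0036]
orientation: [0.001, -0.206, 0.978, -0.002]
contact_force: [-1.2, -9.1, 13.7]
finger_gap: 0.0502
grasp_force: 7.4
```

Request:
step_arm --pt "0 -0.1 0.0 0 0 0" --pt "0 -0.2 0.1 0 0 0" --pt "0 -0.25 0.2 0 0 0" --pt "0 -0.25 0.25 0 0 0" --pt "0 -0.25 0.25 0 0 0"

```text
time: 7.3
position: [0.4533, 0.1343, -0.0054]
orientation: [0.001, -0.207, 0.978, -0.0]
contact_force: [-5.4, -3.6, 24.2]
finger_gap: 0.05
grasp_force: 12.3
```

Run:
```python
from workcell import r
from h import *
s=r.sense(); p=np.load("bed.npy"); print(s["contact_force"],s["moment"],inv(p,s["position"][None])*1e3,s["position"][2])
```

```text
[-5.43491271 -3.57472627 24.2117217 ] [-0.19848024  1.59421595  0.18223428] [[-74.85013822  28.7941219 ]] -0.0054050565201633205
```

Run:
```python
from workcell import r
from h import *
import cv2
p=np.load("bed.npy"); s0=pickle.load(open("s5.pkl","rb")); s1=r.read_camera("side"); pickle.dump(s1,open("s6.pkl","wb"))
f=lambda th,y,h:[.0325,.042+(y*np.cos(th)+h*np.sin(th)),.038-y*np.sin(th)+h*np.cos(th)]
for y,h in((-.054,-.014),(-.054,0),(-.03,0)):
    for th in(0,.1,.2,.3): print(y,h,th,proj(s0,bed(p,[f(th,y,h)])).round(1).tolist())
g0,g1=[cv2.cvtColor(s["img"],cv2.COLOR_RGB2GRAY) for s in(s0,s1)]
u,v=proj(s0,bed(p,[f(0,-.05,0)]))[0].astype(int); print(u,v)
D=cv2.absdiff(g0,g1)[v-14:v+12,u-16:u+22]; np.set_printoptions(linewidth=250)
print(g0[v-12:v+10,u-4:u+14:2]);print(g1[v-12:v+10,u-4:u+14:2])
```

```text
-0.054 -0.014 0 [[311.8, 252.3]]
-0.054 -0.014 0.1 [[311.7, 250.6]]
-0.054 -0.014 0.2 [[311.6, 249.1]]
-0.054 -0.014 0.3 [[311.6, 247.7]]
-0.054 0 0 [[311.8, 248.8]]
-0.054 0 0.1 [[311.8, 247.5]]
-0.054 0 0.2 [[311.9, 246.4]]
-0.054 0 0.3 [[312.0, 245.5]]
-0.03 0 0 [[314.0, 255.7]]
-0.03 0 0.1 [[314.0, 255.0]]
-0.03 0 0.2 [[314.1, 254.4]]
-0.03 0 0.3 [[314.1, 253.9]]
312 249
[[ 97  82  97  93  98  94  97  94  94]
 [ 98  88  97  96  97  95  92  96  93]
 [ 98  93  96  95  95  96  95  94  90]
 [101  97  99  97  98  97  95  94  97]
 [ 96  97 101  98  99  97  95  97  92]
 [ 97  97 100 101  98  95  95 116 167]
 [ 96  97  97  97  95 141 165 151 220]
 [ 97  90 124 156 144 191 218 190 217]
 [167 158 179 212 193 209 210 199 185]
 [223 220 185 199 185 213 187 173 161]
 [213 206 180 155 133 212 177 162 160]
 [167 182 195 186  87 203 191 159 160]
 [164 189 188 197  88 194 202 160 161]
 [180 165 185 185 102 177 211 161 158]
 [182 168 184 186 132 134 217 162 150]
 [183 162 185 186 139 112 221 179 153]
 [182 113 184 185 143 105 216 184 164]
 [182 129 190 186 183  91 196 189 160]
 [182 173 185 186 19
[... 295 characters left out ...]
 96  95  98  98  98  96  95  96  95]
 [ 97  97  99  97  97  95  95 116 165]
 [ 98  96  92 110  97 138 166 152 221]
 [ 99 168 160 178 148 184 218 193 218]
 [144 202 210 212 156 192 213 199 188]
 [210 182 208 208 115 186 188 171 161]
 [212 174 206 208 136 186 179 160 163]
 [170 172 206 210 154 157 189 159 159]
 [165 167 208 208 149 148 202 162 162]
 [180 154 209 209 155 154 209 157 158]
 [183 159 208 207 193  88 215 161 151]
 [184 174 208 209 209  78 220 176 154]
 [181 180 203 206 205  81 214 184 160]
 [184 183 194 205 208  99 194 190 159]
 [184 181 195 204 207 137 192 205 159]
 [178 175 201 204 208 148 187 218 165]
 [176 176 184 207 207 139 127 215 175]
 [178 179 161 207 207 174  87 218 198]]
```

Request:
step_arm --pt "-0.2 0 -0.05 0 0 0" --pt "-0.4 0 -0.05 0 0 0" --pt "-0.6 0 -0.05 0 0 0" --pt "-0.8 0 -0.05 0 0 0" --pt "-1.0 0 -0.05 0 0 0" --pt "-1.2 0 -0.05 0 0 0" --pt "-1.3 0 -0.05 0 0 0" --pt "-1.3 0 -0.05 0 0 0"

```text
time: 8.02
position: [0.4627, 0.139, -0.0054]
orientation: [-0.002, -0.207, 0.978, -0.0]
contact_force: [-13.1, -6.9, 27.9]
finger_gap: 0.0498
grasp_force: 13.9
```

```bash
cat > st.py <<'E'
from workcell import r
from h import *
s=r.sense(); p=np.load("bed.npy"); c,n=np.cos(p[2]),np.sin(p[2]); F=s["contact_force"]
print("F bed",(F[0]*c+F[1]*n).round(1),(F[1]*c-F[0]*n).round(1),F[2].round(1),"M",s["moment"].round(2),"tcp",(inv(p,s["position"][None])*1e3).round(1),s["position"][2].round(4),"yaw err",plan(r,0,0,0)[1])
E
python3 st.py
```

```text
F bed -14.8 -1.0 27.9 M [-0.79  3.13  0.42] tcp [[-64.3  29.3]] -0.0054 yaw err [-0.0003 -0.0032 -0.0009]
```

Request:
step_arm --pt "0 0 -0.05 0 0 0" --pt "0 0 -0.1 0 0 0" --pt "0 0 -0.1 0 0 0"

```text
time: 8.27
position: [0.4631, 0.1392, -0.005]
orientation: [-0.001, -0.207, 0.978, -0.0]
contact_force: [-8.6, -4.9, 14.3]
finger_gap: 0.0502
grasp_force: 7.2
```

```bash
python3 st.py
```

```text
F bed -9.8 -1.0 14.3 M [-0.58  1.93  0.27] tcp [[-63.9  29.3]] -0.005 yaw err [-0.     -0.0025 -0.001 ]
```

Request:
step_arm --pt "-0.3 0 0 0 0 0" --pt "-0.6 0 0 0 0 0" --pt "-0.9 0 0 0 0 0" --pt "-1.2 0 0 0 0 0" --pt "-1.5 0 0 0 0 0" --pt "-1.5 0 0 0 0 0"

```text
time: 8.77
position: [0.4773, 0.1456, -0.0051]
orientation: [-0.001, -0.207, 0.978, -0.0]
contact_force: [-7.9, -3.3, 13.7]
finger_gap: 0.0503
grasp_force: 7.2
```

```bash
python3 st.py
```

```text
F bed -8.5 0.2 13.7 M [-0.23  1.63  0.22] tcp [[-48.3  29.4]] -0.0051 yaw err [ 0.0003 -0.0021 -0.0009]
```

Request:
step_arm --pt "-0.3 0 0 0 0 0" --pt "-0.6 0 0 0 0 0" --pt "-0.9 0 0 0 0 0" --pt "-1.2 0 0 0 0 0" --pt "-1.5 0 0 0 0 0" --pt "-1.8 0 0 0 0 0" --pt "-2.0 0 0 0 0 0" --pt "-2.0 0 0 0 0 0"

```text
time: 9.43
position: [0.4955, 0.1536, -0.005]
orientation: [-0.001, -0.207, 0.978, -0.0]
contact_force: [-8.2, -2.5, 14.7]
finger_gap: 0.0502
grasp_force: 7.3
```

```bash
python3 st.py
```

```text
F bed -8.5 1.1 14.7 M [-0.33  1.78  0.2 ] tcp [[-28.4  29.4]] -0.005 yaw err [ 0.0003 -0.0021 -0.0009]
```

Request:
step_arm --pt "-0.15 0 0 0 0 0" --pt "-0.3 0 0 0 0 0" --pt "-0.45 0 0 0 0 0" --pt "-0.6 0 0 0 0 0" --pt "-0.7 0 0 0 0 0" --pt "-0.7 0 0 0 0 0"

```text
time: 9.93
position: [0.5017, 0.1564, -0.005]
orientation: [-0.001, -0.207, 0.978, -0.0]
contact_force: [-8.8, -4.5, 14.2]
finger_gap: 0.0504
grasp_force: 8.0
```

```bash
python3 st.py
```

```text
F bed -9.9 -0.5 14.2 M [-0.32  1.79  0.16] tcp [[-21.6  29.3]] -0.005 yaw err [ 0.0002 -0.0022 -0.001 ]
```

Request:
step_arm --pt "-0.1 0 0 0 0 0" --pt "-0.2 0 0 0 0 0" --pt "-0.3 0 0 0 0 0" --pt "-0.3 0 0 0 0 0"

```text
time: 10.27
position: [0.5018, 0.1564, -0.0051]
orientation: [-0.004, -0.207, 0.978, -0.001]
contact_force: [-18.9, -10.2, 25.2]
finger_gap: 0.0499
grasp_force: 13.8
```

```bash
python3 st.py
```

```text
F bed -21.4 -1.7 25.2 M [-1.61  4.03  0.19] tcp [[-21.5  29.4]] -0.0051 yaw err [-0.0002 -0.0073 -0.0014]
```

It stalled at TCP x −21.5, which puts the carrier's rear face at about −10.5 (home is −10), and the push force jumped. I'll back off slightly so the finger leaves the rear face, then let the paddle up.

Request:
step_arm --pt "0.2 0 0 0 0 0" --pt "0.4 0 0 0 0 0" --pt "0.6 0 0 0 0 0" --pt "0.7 0 0 0 0 0" --pt "0.7 0 -0.2 0 0 0" --pt "0.7 0 -0.4 0 0 0" --pt "0.7 0 -0.7 0 0 0" --pt "0.7 0 -1.0 0 0 0" --pt "0.7 0 -1.5 0 0 0" --pt "0.7 0 -2.0 0 0 0"

```text
time: 11.1
position: [0.4993, 0.155, 0.0147]
orientation: [-0.0, -0.207, 0.978, -0.0]
contact_force: [0.4, 0.1, 0.5]
finger_gap: 0.0504
grasp_force: 0.0
```

```bash
python3 st.py
```

```text
F bed 0.4 -0.0 0.5 M [-0.04  0.   -0.04] tcp [[-24.4  29.1]] 0.0147 yaw err [ 0.0001 -0.0006 -0.0013]
```

Request:
step_arm --pt "0 0 -1 0 0 0" --pt "0 0 -3 0 0 0" --pt "0 0 -6 0 0 0" --pt "0 0 -9 0 0 0" --pt "2 0 -12 0 0 0" --pt "4 0 -15 0 0 0" --pt "6 0 -18 0 0 0" --pt "6 0 -18 0 0 0" --pt "6 0 -18 0 0 0" --pt "6 0 -18 0 0 0"

```text
time: 11.93
position: [0.4446, 0.1308, 0.1948]
orientation: [0.0, -0.207, 0.978, -0.0]
contact_force: [0.2, 1.3, -0.8]
finger_gap: 0.0497
grasp_force: 0.0
```

Run:
```python
from workcell import r
from h import *
import cv2
s=r.sense(); c=r.read_camera("wrist"); c["s"]=s; pickle.dump(c,open("w7.pkl","wb"))
a=c["img"][90:290,210:450,::-1]; b=r.read_camera("side")["img"][215:295,290:390,::-1]
a=cv2.resize(a,(480,400),interpolation=cv2.INTER_CUBIC); b=cv2.resize(b,(320,256),interpolation=cv2.INTER_CUBIC)
cv2.imwrite("pics/w7.png",np.hstack([a,np.pad(b,((0,144),(0,0),(0,0)))])); print(s["position"],s["contact_force"])
```

```text
[0.44463192 0.13080994 0.19477028] [ 0.16130488  1.26160264 -0.82488744]
```

View pics/w7.png

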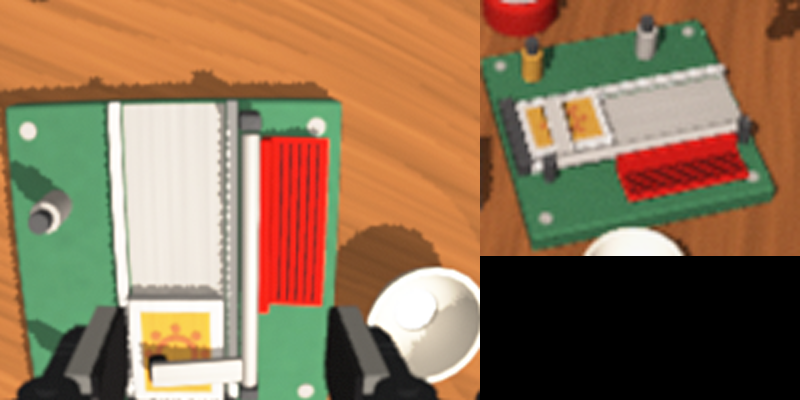

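The carrier lies flat in the channel under the arm, with its rear edge at (127–221,299). The clip's foot sits on its brass face, the stamps are upright and the bystanders are in place. I'll check the rear edge numerically before handing in.

Run:
```python
from h import *
c=pickle.load(open("w7.pkl","rb")); p=np.load("bed.npy")
W=lambda a:(np.array(a)+.5)/2-.5+[210,90]
print("deck corners",(inv(p,wray(c,W([[5,104],[341,100]]),.02))*1e3).round(1).tolist())
print("rear",(inv(p,wray(c,W([[127,300],[221,299]]),.032))*1e3).round(1).tolist())
print("paddle outer z.03",(inv(p,wray(c,W([[329,138],[324,306]]),.03))*1e3).round(1).tolist())
```

```text
deck corners [[-125.8, -98.9], [-125.5, 94.0]]
rear [[-9.8, -29.3], [-10.7, 26.2]]
paddle outer z.03 [[-105.2, 86.0], [-4.8, 87.6]]
```

The rear edge is at x −10.2 mm against −10 for home, so the carrier is home and clamped. Handing in.

```bash
python3 -c "
from workcell import r
print(r.job_done())"
```

```text
the job is handed in; nothing more can be done
None
```

The carrier is home against the end stop (rear edge measured at bed x −10.2 mm, home is −10), the clip is clamped on it, the arm is clear, and the job was handed in after about 12 s.

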